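Hold the tool chest's lid at 60 degrees for fitting its stay

ROBOT

A 7-joint arm with a two-finger parallel gripper is mounted at the origin on a cart in front of the work surface, level with it; the furniture and walls round the work are solid. World frame = base frame: x ahead of the robot, y to its left, z up, the work surface at z = 0. Lengths are in m, angles in rad, forces in N, time in s.
With the tool pointing down it reaches from about 0.35 to 0.9 m from the base axis. Payload 8.1 kg.
Tool frame: the origin (TCP) lies at the very end of the fingers, on their centre line; the grasp point (between the pads) lies 19 mm behind it; z points along the fingers, y is the line along which they close (so a half turn about z gives the same grasp; the last joint's range is limited). The gripper opens to 92 mm and grips with 3 to 60 N. Pads are 19 mm wide; open, the fingers measure 130 mm over their backs; the gripper's body (75 mm by 190 mm) begins 47 mm behind the grasp point.
Start: joints at [-1.233, 0.434, 0.025, 1.573, -0.012, 1.134, -0.075], TCP at [0.267, 0.565, 0.227] pointing down, gripper open.
Joint ranges: [-2.62, 2.62], [-0.44, 2.09], [-1.27, 1.32], [0.08, 2.57], [-1.32, 4.46], [0.12, 2], [-2.74, 2.74]. Speed limits (rad/s): [2.22, 2.22, 3.01, 3.01, 3.14, 3.14, 3.14].

INTERFACE

Orientations are given as a rotation vector (axis times angle).
In Python, from cell import arm gives the robot as it stands.
- The arm moves only by the tool jog_arm, never from a script. Its argument "rows" is a list of rows, each a list of 3 entries, a list of its own where there are three numbers: the shift along the world's x, y, z in cm, then the turn, a rotation vector about the world's x, y, z in degrees, then the opening, from 0 (shut) to 1 (fully open). A call has 1 to 8 rows; each row is the pose to reach, as a shift and turn from the pose commanded when the call began; what a row does not reach only later rows make up. A row lasts 1/8 s, in which the tool goes at most 62.5 mm and 10.7 degrees, less where a joint would pass 70% of its speed; a pose out of reach is approached as far as the arm can. A call with a gripper value outside its range is refused whole. The fingers move at their own pace and stop on an object; "newtons" is the grip in N (left out, the last holds). Time passes only in rows, so rows that repeat a pose let the fingers close. It gives the time, the measured TCP pose, the force, the opening and the grip force at its end, in the units of the state.
- arm.observe(): the state, without advancing time (a new reading comes with each control period).
- arm.get_image(name): name is "scene" or "side" or "wrist"; returns a dict with "img" (480x640x3 uint8, red, green, blue), "depth" (480x640 float32, m along the optical axis (not along the pixel's ray), 0 where there is no reading), "fx", "fy", "cx", "cy" (pixels), "dist_coeffs" ([k1, k2, p1, p2, k3] as OpenCV has them; the pictures are not rectified), "rvec" (rotation vector, rad) and "tvec" (3), from world to camera coordinates, as OpenCV has them; the wrist camera has in their place "mount" (4x4, takes a point from camera to tool coordinates, whose origin is the TCP and whose axes are the flange's). Camera axes: x right, y down, z forward; pixel columns grow to the right and rows downward; lengths in m; the calibration is good to about 2 mm. A picture is of the moment at which its call begins: read the wrist's pose just before it.
- arm.sign_off(): hands the job in; it is judged then, once.
The state is a dict: "clock": time; "joints": joint angles; "dq": joint speeds; "joint_efforts": joint torques, N m; "position": TCP position; "ee_rot": TCP orientation; "force": force on the tool from outside, world axes, zero at the start; "ft_torque": the same for the moment, N m; "width": opening from 0.0 (shut) to 1.0 (fully open); "gripper_force": force on a finger pad.
Only numpy, scipy, OpenCV 4.12 (cv2) and the standard library are available. Lean on these libraries where they do the work, as an engineer would, in place of code of your own. Each camera call takes 0.05 s, during which the arm holds its last target. There are 200 camera calls.

TASK

I want to screw the lid stay into this new tool chest: lift the lid by its handle and hold it for me, standing 60 degrees open from shut (within 5 degrees either way), and finish while still holding it there, steady, because it falls shut if let go. If either or both of the two turn-buttons on the front rail still reach over the lid, turn them aside first, and leave the screwdriver, try square and pencil by the chest where they lie.

Things in the scene. Friction and masses are not known exactly. Their poses are not given: they have to be found in the camera images.
- chest: wooden tool chest standing on the bench and fixed there, 212 mm deep (its x), 344 mm wide (its y), 110 mm tall. Origin: centre of its underside; z up, x from its front rail (robot side) to its hinge side, y to its left. Its lid is an inset plank, top flush with the chest's rim at z = 110 mm, in front of it a 24 mm wide front rail carrying the two turn-buttons; a wooden lifting grip (90 x 12 x 20 mm) is on each end.
- lid (a joint): opening angle of the lid about its hinge: 0 shut (level), grows as its front edge rises, 1.047 is 60 degrees, stop at 1.75. The lid is 166 mm from hinge to front edge, 313 mm wide, 14 mm thick, about 0.45 kg, with a nearly free hinge: it falls shut when let go.
- hinge (a point): middle of the hinge line, which runs along the chest's y: 86 mm behind the chest's middle, 110 mm up.
- lid_handle (a point): middle of the round bar of the lid's dark steel handle. The bar is 10 mm thick, parallel to the hinge line, 112 mm long over its two posts (about 100 mm clear between them), its axis 36 mm above the lid's top face and 136 mm from the hinge towards the front edge (so 30 mm behind that edge). It turns with the lid; a vertical gripper can pinch the bar across its length and let it turn between the fingers as the lid swings.
- button_left (a joint): angle of the left-hand (chest +y) turn-button about its upright pivot: 0 points straight back across the lid (chest +x), 1.57 lies along the rail pointing left (away from the chest's middle), 3.1 (stop) points to the front. It reaches over the lid and keeps it shut below about 1.26; it stays where it is left, with light friction (0.03 N m, about 1.5 N at the tip).
- button_right (a joint): the same for the right-hand (chest -y) turn-button, mirrored: 0 points straight back across the lid, 1.57 lies along the rail pointing right (away from the chest's middle), 3.1 points to the front. It keeps the lid shut below about 1.26.
- button_left_pivot (a point): top of the left turn-button on its pivot axis; 95 mm in front of the chest's middle and 105 mm to the left, 126 mm up; the lid's front edge begins 15 mm behind it. The button is a dark wooden bar 14 mm wide and 15 mm high with rounded ends, its top 126 mm and its underside 111 mm above the bench, reaching 33 mm from the pivot axis to its tip.
- button_left_tip (a point): top of the left turn-button at its free tip, 33 mm from the pivot axis.
- button_right_pivot (a point): top of the right turn-button on its pivot axis; 95 mm in front of the chest's middle and 105 mm to the right, 126 mm up; same size as the left one.
- button_right_tip (a point): top of the right turn-button at its free tip, 33 mm from the pivot axis.
- screwdriver: loose screwdriver with a wooden handle, about 200 mm long, lying flat on the bench to the left of the chest; to be left alone.
- square: loose try square, steel blade and wooden stock, 180 x 110 x 16 mm, lying flat on the bench to the right of the chest; to be left alone.
- pencil: loose pencil, 165 mm long, lying on the bench in front of the chest; to be left alone.

How it is judged:
At the end, for the whole second after the job is handed in: The lid is held by the gripper's fingers at its handle (at least 0.8 N on the lid, the fingers within 70 mm of the handle's middle), nothing else propping it, still (under 0.08 rad/s), 60 degrees open to within 5 degrees (0.96 to 1.134 rad), with both turn-buttons clear of the lid (over 1.2 rad) (value of joint lid between 0.96 and 1.134 rad and velocity of joint lid between -0.08 and 0.08 rad/s and contact force between the fingers and lid above 0.8 N and distance between the grasp point and lid_handle below 0.07 m and value of joint each of button_left, button_right above 1.2 rad and not (contact force between lid and screwdriver above 0.05 N) and not (contact force between lid and square above 0.05 N) and not (contact force between lid and pencil above 0.05 N)); the arm keeps its last pose, push and grip.
It fails at once if the screwdriver by the chest is shifted by more than 30 mm (distance of screwdriver from where it was at the start of the episode above 0.03 m).
It fails at once if the square by the chest is shifted by more than 30 mm (distance of square from where it was at the start of the episode above 0.03 m).
It fails at once if the pencil by the chest is shifted by more than 30 mm (distance of pencil from where it was at the start of the episode above 0.03 m).
It also fails if it takes over 58 s, if anything falls off the work surface, if the arm or the gripper's body presses on something with over 40 N, if the wrist force passes 120 N, or if a joint passes its speed limit or range.

## Working session

There is one attempt and no reset: what is moved stays moved. The work goes in short steps, Python scripts to look and compute and a tool call to move; the robot and the scene stay as the last step left them, time stands still between calls to the robot, and variables do not carry over. Pictures are saved under pics/ and viewed, at most 10 in all, crops included, and the job is handed in when it is done.

Besides the shell and the picture viewer there is one more tool, called after ">>>" as name(argument=value, ...), one argument or row to a line, values as JSON. jog_arm: Moves the arm, as the interface text tells. Its arguments: {"type":"object","properties":{"rows":{"type":"array","items":{"type":"array"}},"newtons":{"type":"number"}},"required":["rows"]}

```bash
ls; mkdir -p pics
python3 - <<'E'
from cell import arm
import cv2,numpy as np
print(arm.observe())
for n in("scene","side"):
    d=arm.get_image(n); np.savez(n+".npz",**d); cv2.imwrite(f"pics/{n}1.png",d["img"][:,:,::-1])
    R=cv2.Rodrigues(np.array(d["rvec"],float))[0]; print(n,-R.T@np.array(d["tvec"],float).ravel(),R[2])
E
```

```text
pics
{'clock': 0.0, 'joints': array([-1.23260413,  0.43521802,  0.02500828,  1.57411455, -0.01159043,
        1.1340077 , -0.07508545]), 'dq': array([ 6.59011979e-05,  4.09221072e-04,  1.20622751e-03, -4.49902416e-04,
        1.05231018e-03, -1.99659304e-03,  2.56656291e-04]), 'joint_efforts': array([ 1.98145462e-04, -6.67833924e+01,  9.85514224e-01, -3.14460683e+01,
       -6.03449321e-02,  4.27435257e-02,  1.52960279e-04]), 'position': array([0.26651082, 0.56474937, 0.22594173]), 'ee_rot': array([-6.86890286e-01, -3.06539119e+00,  2.50078012e-03]), 'force': array([-0.42715445, -0.07827564,  0.50609418]), 'ft_torque': array([-0.00960717, -0.00886475,  0.04463729]), 'gripper_force': 0.0, 'width': 1.0002391990806785}
scene [-0.08545648  0.46673362  0.56369346] [ 0.7040941  -0.51254629 -0.49147513]
side [ 0.02701637 -0.87862709  0.76833045] [ 0.4092833   0.73075712 -0.54633434]
```

View pics/scene1.png

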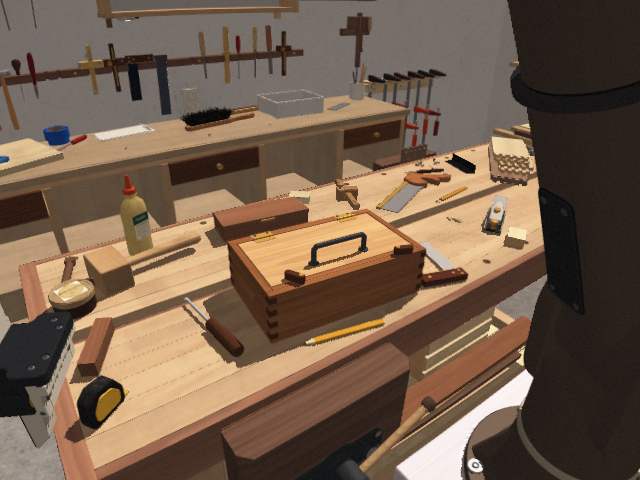

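View pics/side1.png

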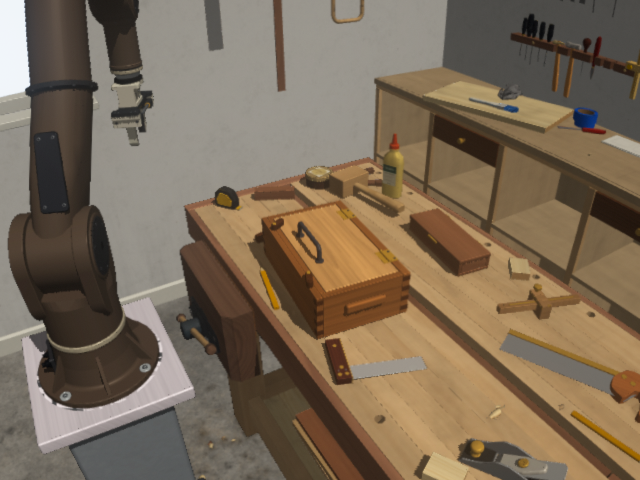

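The scene view shows the left button near (294,276), the right button near (402,249), and the handle bar from about (312,245) to (366,237). In the side view the buttons are near (277,223) and (309,278). I'll enlarge them.

Run:
```python
import cv2,numpy as np
a=cv2.imread("pics/scene1.png")[200:340,220:430]; b=cv2.imread("pics/side1.png")[195:335,250:420]
a=cv2.resize(a,None,fx=2.1,fy=2.1*1,interpolation=cv2.INTER_CUBIC)
b=cv2.resize(b,None,fx=2.1,fy=2.1,interpolation=cv2.INTER_CUBIC)
cv2.imwrite("pics/c1.png",np.hstack([a,b])); print(a.shape,b.shape)
```

```text
(294, 441, 3) (294, 357, 3)
```

View pics/c1.png

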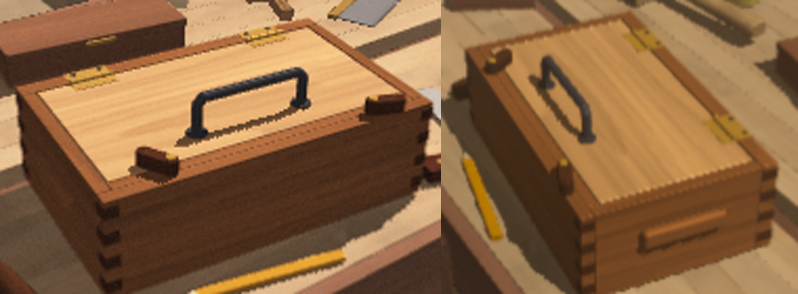

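```bash
cat > h.py <<'E'
import cv2,numpy as np
from scipy.optimize import least_squares
def load(n): return dict(np.load(n+".npz"))
def ray(d,uv,z):
    K=np.array([[d["fx"],0,d["cx"]],[0,d["fy"],d["cy"]],[0,0,1]],float)
    p=cv2.undistortPoints(np.array([[uv]],float),K,np.array(d["dist_coeffs"],float))[0,0]
    R=cv2.Rodrigues(np.array(d["rvec"],float))[0];o=-R.T@np.array(d["tvec"],float).ravel()
    r=R.T@[p[0],p[1],1]; return (o+r*(z-o[2])/r[2])[:2]
def proj(d,P):
    K=np.array([[d["fx"],0,d["cx"]],[0,d["fy"],d["cy"]],[0,0,1]],float)
    return cv2.projectPoints(np.array(P,float),np.array(d["rvec"],float),np.array(d["tvec"],float),K,np.array(d["dist_coeffs"],float))[0][:,0]
E
python3 - <<'E'
from h import *
s=load("scene");e=load("side")
C={"FL":(-.106,.172),"BL":(.106,.172),"BR":(.106,-.172),"FR":(-.106,-.172)}
obs=[(s,"FL",(270.5,297.6)),(s,"BL",(228.6,242.9)),(s,"BR",(365.2,209.5)),(s,"FR",(426.2,250)),(e,"FR",(318.6,296.4)),(e,"FL",(262.4,217.4)),(e,"BR",(409,275))]
W=[ray(d,u,.11) for d,_,u in obs]; 
def T(p,q): c,n=np.cos(p[2]),np.sin(p[2]); return np.array([p[0]+c*q[0]-n*q[1],p[1]+n*q[0]+c*q[1]])
f=lambda p:np.concatenate([T(p,C[k])-w for (_,k,_),w in zip(obs,W)])
r=least_squares(f,[.6,0,0]);print(r.x,(r.fun.reshape(-1,2)*1000).round(1)); p=r.x; np.save("chest.npy",p)
h=T(p,(.086-.136,0));print("handle",h,"hinge",T(p,(.086,0)))
for n,q in(("L",(-.095,.105)),("R",(-.095,-.105))): print(n,T(p,q))
for d,n in((s,"scene"),(e,"side")):
    im=cv2.resize(d["img"][:,:,::-1],None,fx=4,fy=4,interpolation=cv2.INTER_CUBIC)
    for sd in(1,-1):
        for a,c in((None,(0,255,0)),(0,(0,0,255)),(1.57,(255,0,0))):
            q=(-.095,.105*sd) if a is None else (-.095+.033*np.cos(a),sd*(.105+.033*np.sin(a)))
            u=proj(d,[[*T(p,q),.126]])[0]; cv2.circle(im,tuple(int(v*4) for v in u),3,c,-1)
    for y in(-.05,.05):
        u=proj(d,[[*T(p,(-.05,y)),.146]])[0]; cv2.circle(im,tuple(int(v*4) for v in u),3,(0,255,255),-1)
    o=proj(d,[[*T(p,(-.08,0)),.12]])[0]*4
    x,y=int(o[0]),int(o[1]); cv2.imwrite(f"t_{n}.png",im[y-200:y+160,x-300:x+300] if n=="scene" else im[y-240:y+160,x-200:x+150])
a,b=cv2.imread("t_scene.png"),cv2.imread("t_side.png")
cv2.imwrite("pics/c2.png",cv2.resize(np.hstack([a[:360],b[:360]]),(800,303)))
E
```

```text
[ 0.53533483 -0.00617724 -0.11505177] [[  2.2   3.1]
 [  6.9   1.4]
 [  2.7  -7.2]
 [  2.1  -3.3]
 [-12.2  -3.7]
 [ -6.4   2.4]
 [  4.7   7.3]]
handle [ 4.85665389e-01 -4.37336313e-04] hinge [ 0.62076627 -0.01604988]
L [0.45301669 0.10903441]
R [ 0.42890909 -0.09957725]
```

View pics/c2.png

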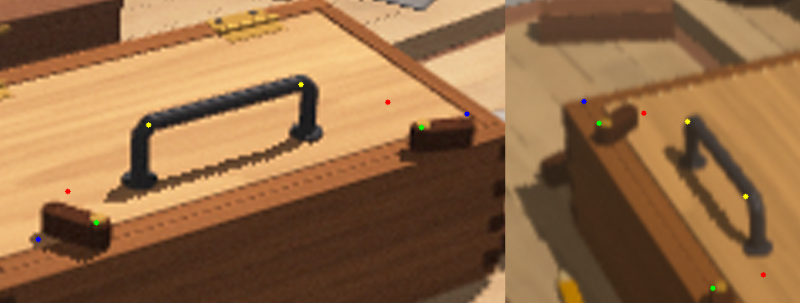

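The overlay fits. The green pivot marks land on the brass pivots. The left button tip at (45,210) lies between "back" and "along the rail", so it blocks the lid. The right tip at (475,125) lies along the rail. I'll go above for a close look.

>>> jog_arm(
  rows=[
    [[2,-5,4],[0,0,-9],1],
    [[4,-11,8],[0,0,-18],1],
    [[6,-17,12],[0,0,-27],1],
    [[8,-23,15],[0,0,-36],1],
    [[10,-29,15],[0,0,-45],1],
    [[12,-35,15],[0,0,-53],1],
    [[14,-41,15],[0,0,-62],1],
    [[15,-47,15],[0,0,-71],1],
  ],
)

```text
clock: 1.1
position: [0.4095, 0.1261, 0.3764]
ee_rot: [2.345, 2.091, 0.0]
force: [0.9, 0.5, 0.5]
width: 0.999
gripper_force: 0.0
```

>>> jog_arm(
  rows=[
    [[1,-5,0],[0,0,0],1],
    [[2,-10,0],[0,0,0],1],
    [[2,-10,0],[0,0,0],1],
    [[2,-10,0],[0,0,0],1],
  ],
)

```text
clock: 1.6
position: [0.4289, 0.0289, 0.3763]
ee_rot: [-2.339, -2.097, 0.0]
force: [-0.6, 0.8, 0.6]
width: 1.0
gripper_force: 0.0
```

```bash
cat >> h.py <<'E'
def wrist(arm):
    o=arm.observe(); d=arm.get_image("wrist"); M=np.eye(4);M[:3,:3]=cv2.Rodrigues(np.array(o["ee_rot"],float))[0];M[:3,3]=o["position"]
    X=np.linalg.inv(M@np.array(d["mount"])); d["rvec"]=cv2.Rodrigues(X[:3,:3])[0].ravel(); d["tvec"]=X[:3,3]; return o,d
def T(p,q): c,n=np.cos(p[2]),np.sin(p[2]); return np.array([p[0]+c*q[0]-n*q[1],p[1]+n*q[0]+c*q[1]])
E
python3 - <<'E'
from h import *
from cell import arm
o,d=wrist(arm); print(o["clock"],o["position"],o["ee_rot"],o["joints"],o["force"])
np.savez("w1.npz",**d); im=d["img"][:,:,::-1].copy(); p=np.load("chest.npy")
for sd in(1,-1):
  for a in(None,0,1.57):
    q=(-.095,.105*sd) if a is None else (-.095+.033*np.cos(a),sd*(.105+.033*np.sin(a)))
    u=proj(d,[[*T(p,q),.126]])[0]; cv2.circle(im,tuple(int(v) for v in u),2,(0,255,0),-1)
cv2.imwrite("pics/w1.png",im)
E
```

```text
1.6 [0.42892729 0.02890976 0.37627095] [-2.33881861e+00 -2.09661848e+00  2.54698511e-04] [-0.75509933 -0.02622609  0.56146231  1.78735362  0.01379462  1.3769008
 -0.30555929] [-0.55569474  0.84809824  0.64304315]
```

View pics/w1.png

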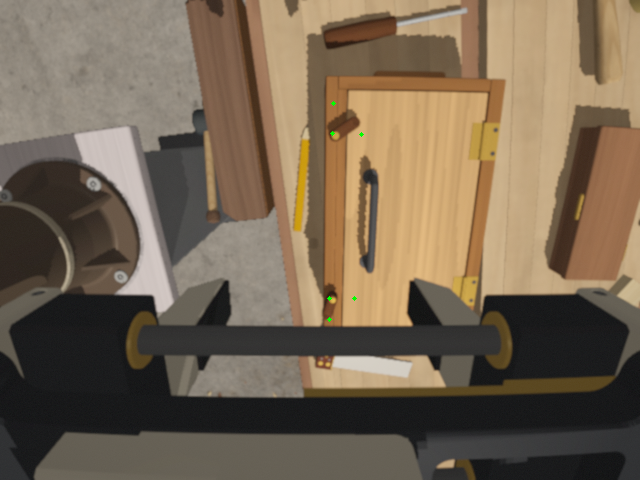

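The wrist view shows these pixels:
- **Left button:** pivot (334,136), tip (357,122), pointing back and left over the lid.
- **Right button:** pivot (332,294), tip (327,317), along the rail.
- **Handle bar:** from (372,176) to (369,269).
- **Chest corners:** FL (327,76), BL (505,80).

Run:
```python
from h import *
d=load("w1")
for n,u,z in(("Lp",(334,136),.126),("Lt",(357,122),.126),("Rp",(332,294),.126),("Rt",(327,317),.126),("H1",(372,176),.146),("H2",(369,269),.146),("FL",(327,76),.11),("BL",(505,80),.11)): print(n,ray(d,u,z).round(4))
for n,u in(("Hm",(372,220)),("lid",(420,150))): print(n,d["depth"][u[1]-1:u[1]+2,u[0]-4:u[0]+5].round(3)[1])
# depth cloud: handle bar & lid edges
K=np.array([[d["fx"],0,d["cx"]],[0,d["fy"],d["cy"]],[0,0,1]],float)
v,u=np.mgrid[70:290,320:520]; pp=cv2.undistortPoints(np.stack([u.ravel(),v.ravel()],1)[:,None].astype(float),K,np.array(d["dist_coeffs"],float))[:,0]
z=d["depth"][70:290,320:520].ravel(); R=cv2.Rodrigues(d["rvec"])[0]
P=(np.c_[pp*z[:,None],z]-d["tvec"])@R
b=P[(P[:,2]>.138)&(P[:,2]<.16)&(z>0)]; print("bar",len(b),b.mean(0),b[:,1].min(),b[:,1].max(),np.polyfit(b[:,1],b[:,0],1),np.percentile(b[:,2],[5,50,95]))
l=P[(abs(P[:,2]-.11)<.006)]; print("top",l.min(0),l.max(0),np.median(l[:,2]))
```

```text
Lp [0.4543 0.1065]
Lt [0.4821 0.1191]
Rp [ 0.4323 -0.0939]
Rt [ 0.4221 -0.1276]
H1 [0.4923 0.0582]
H2 [ 0.4813 -0.0551]
FL [0.4535 0.1741]
BL [0.6616 0.1498]
Hm [0.436 0.398 0.396 0.394 0.393 0.393 0.393 0.395 0.396]
lid [0.409 0.409 0.41  0.41  0.41  0.41  0.411 0.409 0.41 ]
bar 833 [0.48823023 0.00280274 0.14970565] -0.06178786572012259 0.058483902925784835 [0.11510863 0.48790761] [0.14497429 0.15037801 0.15210666]
top [ 0.42187513 -0.11676282  0.10401818] [0.66227685 0.17493101 0.1159823 ] 0.11038665329924237
```

The heights and sizes agree: bar top at 0.150, lid at 0.110, yaw -0.115. The left button is at about 31°, so it blocks the lid. The right one is at about 100°, so it is clear. The handle centre is at (0.488, 0.001). I'll close the fingers and come down on the inner side of the left button.

>>> jog_arm(
  newtons=20,
  rows=[
    [[2.4,2.7,-5],[0,0,0],0],
    [[4.8,5.3,-10],[0,0,0],0],
    [[4.8,5.3,-15],[0,0,0],0],
    [[4.8,5.3,-15],[0,0,0],0],
    [[4.8,5.3,-15],[0,0,0],0],
    [[4.8,5.3,-20],[0,0,0],0],
    [[4.8,5.3,-23],[0,0,0],0],
    [[4.8,5.3,-23],[0,0,0],0],
  ],
)

```text
clock: 2.65
position: [0.4772, 0.0814, 0.1471]
ee_rot: [-2.339, -2.097, 0.0]
force: [0.3, 0.7, 0.5]
width: 0.179
gripper_force: 0.0
```

Run:
```python
from h import *
from cell import arm
o,d=wrist(arm); print(o["position"],o["width"],o["force"])
cv2.imwrite("pics/w2.png",d["img"][:,:,::-1])
```

```text
[0.47722973 0.08143708 0.14712633] 0.17949205635496562 [0.3168304  0.73147779 0.49659071]
```

View pics/w2.png

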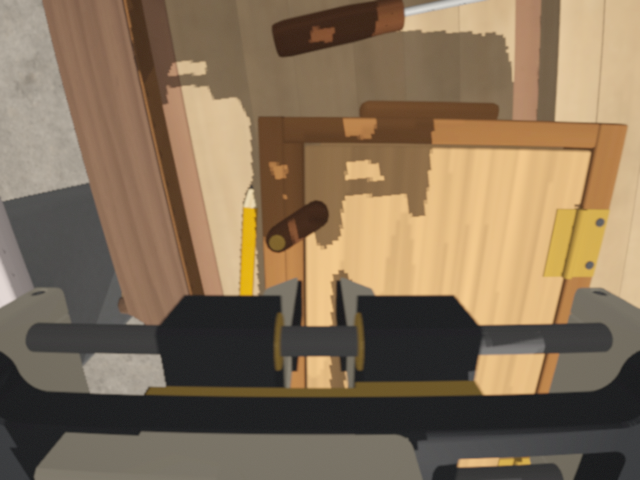

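Fingers closing, with the tips just inside the left button (tip at (318,212), pivot at (277,240)). Next: lower, sweep left, then pull toward the front.

>>> jog_arm(
  rows=[
    [[0,0,-1.5],[0,0,0],0],
    [[0,0,-3.1],[0,0,0],0],
    [[0,0,-3.1],[0,0,0],0],
    [[0.1,1,-3.1],[0,0,0],0],
    [[0.2,2,-3.1],[0,0,0],0],
    [[0.3,3,-3.1],[0,0,0],0],
    [[0.4,3.7,-3.1],[0,0,0],0],
    [[0.5,4.4,-3.1],[0,0,0],0],
  ],
)

```text
clock: 3.7
position: [0.4823, 0.1261, 0.1155]
ee_rot: [-2.339, -2.097, -0.0]
force: [1.0, -0.6, 0.3]
width: 0.007
gripper_force: 0.6
```

Run:
```python
from h import *
from cell import arm
o,d=wrist(arm); print(o["position"],o["width"],o["force"])
cv2.imwrite("pics/w3.png",d["img"][:,:,::-1])
```

```text
[0.48232323 0.12611074 0.11551826] 0.006601724218365877 [ 1.03392307 -0.60276684  0.2901115 ]
```

View pics/w3.png

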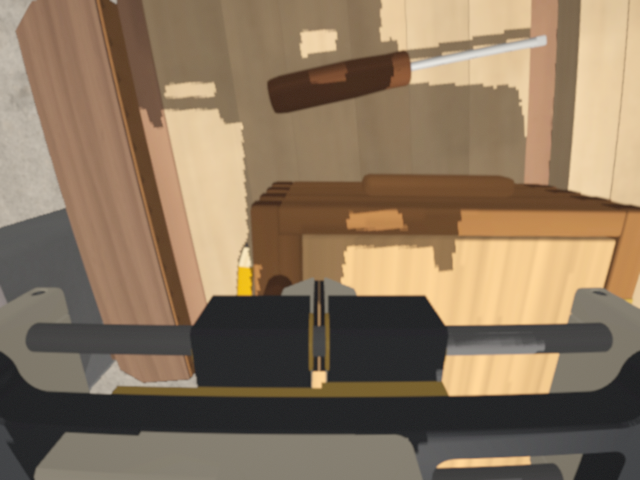

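The button tip shows at (278,286), already swung left. Now I'll sweep to the front, back off, rise and check.

>>> jog_arm(
  rows=[
    [[-0.7,0.1,0],[0,0,0],0],
    [[-1.4,0.2,0],[0,0,0],0],
    [[-2,0.2,0],[0,0,0],0],
    [[-2,0.2,0],[0,0,0],0],
    [[0,0,0],[0,0,0],0],
    [[0,0,4],[0,0,0],0],
    [[0,-5,8],[0,0,0],0.6],
    [[0,-11,12],[0,0,0],1],
  ],
)

```text
clock: 4.75
position: [0.4812, 0.0233, 0.23]
ee_rot: [-2.337, -2.098, 0.003]
force: [0.5, -0.1, 1.3]
width: 0.174
gripper_force: 0.0
```

>>> jog_arm(
  rows=[
    [[0.5,-1.5,0],[0,0,0],1],
    [[0.5,-1.5,0],[0,0,0],1],
  ],
)

```text
clock: 5.0
position: [0.4865, 0.0081, 0.2291]
ee_rot: [-2.342, -2.093, 0.001]
force: [-0.5, 0.1, -1.1]
width: 0.39
gripper_force: 0.0
```

Run:
```python
from h import *
from cell import arm
o,d=wrist(arm); print(o["clock"],o["position"],o["width"],o["force"],o["ee_rot"]); np.savez("w4.npz",**d)
im=d["img"][:,:,::-1].copy(); cv2.imwrite("pics/w4.png",im)
```

```text
5.0 [0.48648966 0.00808033 0.22909521] 0.38988724734479635 [-0.53600817  0.05805364 -1.06933913] [-2.34217912e+00 -2.09282016e+00  1.39435878e-03]
```

View pics/w4.png

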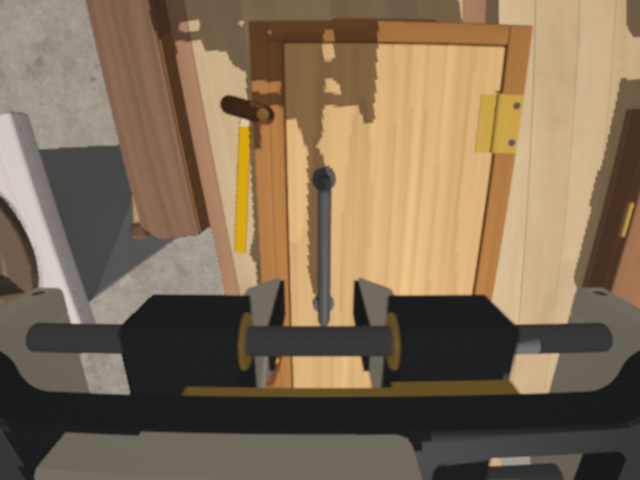

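The left button now points to the front, with its tip at (225,103) and pivot at (262,113), fully clear of the lid. Now I'll centre over the handle with the fingers open.

>>> jog_arm(
  rows=[
    [[0.1,-0.7,-2],[0,0,0],0.7],
    [[0.1,-0.7,-4],[0,0,0],0.7],
    [[0.1,-0.7,-4],[0,0,0],0.7],
    [[0.1,-0.7,-4],[0,0,0],0.7],
  ],
)

```text
clock: 5.55
position: [0.4881, 0.0033, 0.1894]
ee_rot: [-2.338, -2.098, 0.001]
force: [0.3, -0.8, 0.0]
width: 0.703
gripper_force: 0.0
```

>>> jog_arm(
  newtons=15,
  rows=[
    [[0,0,-3],[0,0,0],0.7],
    [[0,0,-5],[0,0,0],0.7],
    [[0,0,-6],[0,0,0],0.7],
    [[0,0,-6],[0,0,0],0.3],
    [[0,0,-6],[0,0,0],0],
    [[0,0,-6],[0,0,0],0],
    [[0,0,-6],[0,0,0],0],
    [[0,0,-6],[0,0,0],0],
  ],
)

```text
clock: 6.55
position: [0.4883, 0.0025, 0.1295]
ee_rot: [2.339, 2.097, 0.001]
force: [0.3, -1.1, 0.1]
width: 0.21
gripper_force: 0.0
```

>>> jog_arm(
  rows=[
    [[0,0,0],[0,0,0],0],
    [[0,0,0],[0,0,0],0],
    [[0,0,0],[0,0,0],0],
    [[0,0,0],[0,0,0],0],
  ],
)

```text
clock: 7.05
position: [0.4899, 0.0023, 0.1296]
ee_rot: [2.338, 2.095, 0.003]
force: [5.2, -0.6, -4.4]
width: 0.105
gripper_force: 15.0
```

Run:
```python
import numpy as np
for t in range(0,61,5):
    a=np.radians(t); x=-.136*np.cos(a)+.036*np.sin(a)+.136; z=.136*np.sin(a)+.036*np.cos(a)-.036
    print(t,np.round([100*x*.9934,-100*x*.1146,100*z],2))
```

```text
0 [ 0. -0.  0.]
5 [ 0.36 -0.04  1.17]
10 [ 0.83 -0.1   2.31]
15 [ 1.39 -0.16  3.4 ]
20 [ 2.04 -0.24  4.43]
25 [ 2.78 -0.32  5.41]
30 [ 3.6  -0.42  6.32]
35 [ 4.49 -0.52  7.15]
40 [ 5.46 -0.63  7.9 ]
45 [ 6.49 -0.75  8.56]
50 [ 7.57 -0.87  9.13]
55 [ 8.69 -1.    9.61]
60 [ 9.85 -1.14  9.98]
```

The bar is gripped at 9.7 mm. Lifting along the arc.

>>> jog_arm(
  rows=[
    [[0.4,0,0.6],[0,0,0],0],
    [[0.6,0,1.2],[0,0,0],0],
    [[0.8,-0.1,1.7],[0,0,0],0],
    [[1,-0.1,2.3],[0,0,0],0],
    [[1.3,-0.1,2.9],[0,0,0],0],
    [[1.6,-0.2,3.4],[0,0,0],0],
    [[1.9,-0.2,3.9],[0,0,0],0],
    [[2.2,-0.2,4.4],[0,0,0],0],
  ],
)

```text
clock: 8.05
position: [0.5091, 0.0003, 0.1734]
ee_rot: [-2.338, -2.095, 0.003]
force: [-5.4, -2.2, -0.8]
width: 0.101
gripper_force: 15.0
```

>>> jog_arm(
  rows=[
    [[0.4,0,0.5],[0,0,0],0],
    [[0.7,-0.1,1],[0,0,0],0],
    [[1.1,-0.1,1.4],[0,0,0],0],
    [[1.6,-0.2,1.9],[0,0,0],0],
    [[2.0,-0.2,2.3],[0,0,0],0],
    [[2.5,-0.3,2.7],[0,0,0],0],
    [[2.9,-0.3,3.1],[0,0,0],0],
    [[3.4,-0.4,3.5],[0,0,0],0],
  ],
)

```text
clock: 9.05
position: [0.5422, -0.0035, 0.2092]
ee_rot: [-2.337, -2.094, 0.003]
force: [-13.5, -1.4, 12.6]
width: 0.099
gripper_force: 15.0
```

Force points outward along the radius, so I'll ease the path by 1–2 mm and finish.

>>> jog_arm(
  rows=[
    [[0.3,-0.1,0.5],[0,0,0],0],
    [[0.8,-0.1,0.8],[0,0,0],0],
    [[1.4,-0.2,1.1],[0,0,0],0],
    [[1.9,-0.2,1.4],[0,0,0],0],
    [[2.5,-0.3,1.6],[0,0,0],0],
    [[3.1,-0.4,1.9],[0,0,0],0],
    [[3.6,-0.4,2.1],[0,0,0],0],
    [[4.2,-0.5,2.2],[0,0,0],0],
  ],
)

```text
clock: 10.05
position: [0.5869, -0.0086, 0.2313]
ee_rot: [2.339, 2.096, 0.001]
force: [-4.9, -1.0, 13.0]
width: 0.106
gripper_force: 15.0
```

>>> jog_arm(
  rows=[
    [[0,0,0],[0,0,0],0],
    [[0,0,0],[0,0,0],0],
    [[0,0,0],[0,0,0],0],
    [[0,0,0],[0,0,0],0],
  ],
)

```text
clock: 10.55
position: [0.5871, -0.0087, 0.2314]
ee_rot: [2.339, 2.096, 0.002]
force: [-4.4, -1.0, 8.1]
width: 0.1
gripper_force: 15.0
```

Run:
```python
from h import *
from cell import arm
o=arm.observe(); print(o)
p=o["position"]; h=np.array([.6235,-.0146]); ex=np.array([.9934,-.1146]); v=np.array([-(p[:2]-h)@ex,p[2]+.019-.11]); print("angle",np.degrees(np.arctan2(v[1],v[0])-np.arctan2(.036,.136)),np.hypot(*v),np.hypot(.136,.036))
def cloud(d):
    K=np.array([[d["fx"],0,d["cx"]],[0,d["fy"],d["cy"]],[0,0,1]],float); v,u=np.mgrid[0:480,0:640]
    pp=cv2.undistortPoints(np.stack([u.ravel(),v.ravel()],1)[:,None].astype(float),K,np.array(d["dist_coeffs"],float))[:,0]
    z=d["depth"].ravel(); R=cv2.Rodrigues(np.array(d["rvec"],float))[0]; P=(np.c_[pp*z[:,None],z]-np.array(d["tvec"]).ravel())@R; return P[z>0]
for n in("scene","side"):
    d=arm.get_image(n); cv2.imwrite(f"pics/{n}9.png",d["img"][:,:,::-1]); P=cloud(d)
    ey=np.array([.1146,.9934]); X=(P[:,:2]-h)@ex; Y=(P[:,:2]-h)@ey
    for lo,hi in((-.15,-.07),(.07,.15)):
        m=(Y>lo)&(Y<hi)&(X>-.11)&(X<.02)&(P[:,2]>.14)&(P[:,2]<.25)
        if m.sum()>30: a=np.polyfit(P[m,2],X[m],1); print(n,lo,m.sum(),90-np.degrees(np.arctan(-a[0])),np.std(X[m]-np.polyval(a,P[m,2])))
im=np.hstack([cv2.imread("pics/scene9.png")[120:380,180:480],cv2.imread("pics/side9.png")[120:380,200:500]]); cv2.imwrite("pics/f.png",im)
```

```text
{'clock': 10.55, 'joints': array([-0.49927756,  0.40074821,  0.59565089,  1.6991786 , -0.24643013,
        1.11535802,  0.05909658]), 'dq': array([-1.45319155e-03, -7.20062711e-04,  7.73750750e-05, -1.64571034e-03,
        2.46741369e-04, -6.56923754e-04, -3.89112273e-05]), 'joint_efforts': array([-6.19336478e-01, -5.21515167e+01,  6.74783796e+00, -2.95208001e+01,
       -6.03019707e-01, -1.50659323e+00,  1.44446787e-02]), 'position': array([ 0.58711304, -0.00865485,  0.23135448]), 'ee_rot': array([2.3385763 , 2.09594837, 0.0023743 ]), 'force': array([-4.42524723, -0.97087034,  8.11334924]), 'ft_torque': array([-0.2625005 ,  1.00413953, -0.07187859]), 'gripper_force': 14.99926283955574, 'width': 0.099986504692874}
angle 60.470918231946655 0.14510579187376527 0.1406840431605518
scene -0.15 1181 62.64103153062985 0.006308837794981646
scene 0.07 1647 62.333592015526015 0.0063949604386607265
side -0.15 513 63.54518781731154 0.005462654506259306
side 0.07 347 62.865034164238615 0.005325819317514369
```

View pics/f.png

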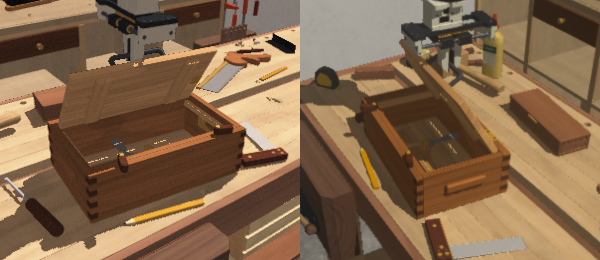

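The lid is up and held. Both buttons are clear, and the pencil, square and screwdriver look untouched. Estimates of the angle run from 60° to 63°, so I'll ease back about 1.5° and hand in.

>>> jog_arm(
  rows=[
    [[-0.1,0,0],[0,0,0],0],
    [[-0.2,0,0],[0,0,0],0],
    [[-0.3,0,0],[0,0,0],0],
    [[-0.3,0,0],[0,0,0],0],
    [[-0.3,0,0],[0,0,0],0],
    [[-0.3,0,0],[0,0,0],0],
    [[-0.3,0,0],[0,0,0],0],
    [[-0.3,0,0],[0,0,0],0],
  ],
)

```text
clock: 11.65
position: [0.5832, -0.0083, 0.2303]
ee_rot: [-2.339, -2.097, -0.0]
force: [-2.7, 1.7, 3.5]
width: 0.099
gripper_force: 15.0
```

Run:
```python
from h import *
from cell import arm
o=arm.observe(); p=o["position"]; print(p,o["force"],o["width"],o["gripper_force"])
h=np.array([.6235,-.0146]); ex=np.array([.9934,-.1146]); v=np.array([-(p[:2]-h)@ex,p[2]+.0165-.11]); print("angle",np.degrees(np.arctan2(v[1],v[0])-np.arctan2(.036,.136)))
print(arm.sign_off())
```

```text
[ 0.58324781 -0.00826448  0.2302758 ] [-2.67839098  1.72567255  3.47443635] 0.09901939476632882 14.999049603939056
angle 58.59739800981367
the job is handed in; nothing more can be done
None
```

I turned the left button aside (the right was already clear) and handed in with the lid held by its handle, steady at about 59–61° open; the screwdriver, try square and pencil looked undisturbed, and no verdict came back at hand-in.

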